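# Pull a block print: turn the block over, free the safety catch, press and hold

## Robot

A 6-joint arm with a two-finger parallel gripper is mounted at the origin on a cart in front of the work surface, level with it; the furniture and walls round the work are solid. World frame = base frame: x ahead of the robot, y to its left, z up, the work surface at z = 0. Lengths are in m, angles in rad, forces in N, time in s.
With the tool pointing down it reaches from about 0.275 to 0.75 m from the base axis. Payload 10.2 kg.
Tool frame: the origin (TCP) lies at the very end of the fingers, on their centre line; the grasp point (between the pads) lies 19 mm behind it; z points along the fingers, y is the line along which they close (so a half turn about z gives the same grasp; the last joint's range is limited). The gripper opens to 85 mm and grips with 20 to 120 N. Pads are 22 mm wide; open, the fingers measure 114 mm over their backs; the gripper's body (76 mm by 85 mm) begins 54 mm behind the grasp point. The pads swing forward as they close: fully open they stand 13 mm farther back than shut.
Start: joints at [-1.351, 0.313, 1.498, -0, 1.331, -0.223], TCP at [0.225, -0.474, 0.231] pointing down, gripper open.
Joint ranges: [-2.94, 2.94], [-0.97, 2.17], [0.19, 2.56], [-1.23, 4.37], [0.02, 3.11], [-2.88, 2.88]. Speed limits (rad/s): [2.39, 2.39, 3.01, 3.14, 3.14, 3.14].

## Interface

Orientations are given as a rotation vector (axis times angle).
In Python, from station import readout, get_image, get_calibration, ctrl, spotter gives the robot as it stands.
- The arm moves only by the shell command python3 -m handwheel 'ROWS' [FORCE]. ROWS is JSON, a list of rows, each an object of numbers: "tx", "ty", "tz": the shift along the tool's x, y, z in m; "ax", "ay", "az": the turn, a rotation vector about the tool's x, y, z in degrees; "gripper": the gripper's target within -1 to 1 (shut at 1, half-way at 0, fully open at -1). In form: [{"tx": .., "ty": .., "tz": .., "ax": .., "ay": .., "az": .., "gripper": ..}, ...]. A call has 1 to 12 rows; each row shifts and turns the commanded pose from where the row before left it, along the tool's axes as they then stand; what a row does not reach is not made up. A row lasts 1/10 s, in which the tool goes at most 50 mm and 8.59 degrees, less where a joint would pass 70% of its speed; a pose out of reach is approached as far as the arm can. A call with a gripper value outside its range is refused whole. The fingers move at their own pace and stop on an object; FORCE is the grip in N (left out, the last holds). Time passes only in rows, so rows that do not move let the fingers close. It gives the time, the measured TCP pose, the force, the opening and the grip force at its end, in the units of the state.
- readout.observe(): the state, without advancing time (a new reading comes with each control period).
- get_image(name): name is "scene" or "top"; returns the picture (400x640x3 uint8, red, green, blue); there is no depth.
- get_calibration(name): a dict with "K" (3x3 intrinsics, pixels), "cam_to_world" (4x4, takes a point from camera to world coordinates). Camera axes: x right, y down, z forward; pixel columns grow to the right and rows downward; lengths in m; the calibration is good to about 2 mm. A picture is of the moment at which its call begins. get_calibration takes no time and is no camera call.
- ctrl.hand_in(): hands the job in; it is judged then, once.
Trained networks look in the newest picture that a camera, given by its name, has taken for a name from the list of things; names that differ only in an ending like _2 or _b are one class to them, and where a whole thing is asked for, a point or a joint stands for the part that bears it (a point fixed in the world has none). Each returns a list of dicts, best first, with "conf" (0 to 1); they miss things now and then, are a little off and sometimes report something else, mostly with a low value. They report only what shows in the picture. A call takes as long as a camera call.
- spotter.trace(camera, name): "mask" (400x640 bool, what is visible of it) and "rect" ([left, top, right, bottom] in pixels, round what is visible of it).
- spotter.spot_point(camera, name): "uv" ([column, row] in pixels: a listed point, or the origin of a listed thing).
The state is a dict: "time": time; "joint_positions": joint angles; "qd": joint speeds; "joint_efforts": joint torques, N m; "tcp_pos": TCP position; "orientation": TCP orientation; "force": force on the tool from outside, world axes, zero at the start; "wrist_torque": the same for the moment, N m; "grip_width": opening from 0.0 (shut) to 1.0 (fully open); "gripper_force": force on a finger pad.
Only numpy, scipy, OpenCV 4.12 (cv2) and the standard library are available. Lean on these libraries where they do the work, as an engineer would, in place of code of your own. Each camera call takes 0.05 s, during which the arm holds its last target. There are 200 camera calls.

## Task

Make a print on the blue hand press: turn the hinged block carrier with the black knob over so that the carved block lies fully down on the paper, then push the yellow safety catch's thumb paddle all the way down, and then pull the red-handled lever all the way down onto the carrier and hold it there. The lever springs back, so finish with the gripper still holding the lever down; leave the tube, jar, bottle, eraser and pencil near the press where they are.

Things in the scene. Friction and masses are not known exactly. Their poses are not given: they have to be found in the camera images.
- block_press: Blue hand press, fixed; base 200 x 240 x 16 mm, 211 mm high with the lever up. Origin: centre of its underside. Its x axis points to its back (away from the robot), y to its left, z up; the entries below give points in this frame, in mm. Left half: wooden bed with paper (top at z 34); right half: grey rest. Behind the bed: lever fork, left of it the catch post (22 wide, at x 39, y 108, top z 117).
- carrier (a joint): Turn of the block carrier (aluminium plate, 92 along x, 6 thick, reaching 102 from its hinge) in rad: 0 = lying on the right, carved block up; it turns up and over to the left; 3.14 = on the left, block down on the paper. Hinge line: parallel to the press's x through (-45, 0, 45). Stiff hinge (0.24 N m friction): it stays at any angle. Starts at 0 to 0.5.
- carrier_knob (a point): Centre of the black barrel knob on an 8 mm stem that leaves the plate's free edge, 135 mm from the hinge line: 20 mm diameter, 22 mm long along the press's x, flat ends, free to spin about that axis. In press axes it lies at (-60, -135 cos a, 45 + 135 sin a), a being the carrier's joint value.
- safety_catch (a joint): Turn of the yellow safety catch, a rocker pivoting parallel to the press's x at y 108, z 110, in rad: 0 = its hook bar (34 mm long, at x 27.5) lies level in front of a peg on the lever's left side and blocks the lever; 1.2 = fully off (stop), hook bar up, paddle down. Light friction (0.1 N m), stays where left. Starts at 0 to 0.2; the lever is free beyond about 0.8.
- catch_paddle (a point): Middle of the catch's thumb paddle (26 mm along x, 30 mm long, 7 mm thick), behind and to the left of the catch post: at (57, 108 + 50 cos b, 110 + 50 sin b), b = 0.61 minus the catch's joint value. Pushing it straight down by about 60 mm swings the catch fully off.
- press_lever (a joint): Turn of the lever (steel rod 14 mm thick, black rubber pressing pad on its front) in rad: 0 = up, leaning 0.10 back; 1.67 = level, pointing to the front, pad on the carrier's back (stop). Hinge line: parallel to the press's y through (35, 55, 70). A spring drives it back up: about 2 N at the handle at the start, 10 N at the end.
- lever_handle (a point): Centre of the red barrel handle across the end of the lever, 130 mm from the lever's hinge line: 24 mm diameter, 30 mm long along the press's y, flat ends, free to spin about that axis. In press axes it lies at (35 + 130 sin c, 55, 70 + 130 cos c) with c = 0.10 minus the lever's joint value.
- tube_blue: White paint tube with a blue band, 40 x 138 x 31 mm, lying to the right of the press; bystander. Origin: centre of its underside.
- jar_orange: Paint jar with an orange band and white lid, 58 mm wide, 66 mm high, to the right of the press; bystander. Origin: centre of its underside.
- drier_bottle: Small amber bottle with a black cap, 31 mm wide, 74 mm high, to the right of the press; bystander. Origin: centre of its underside.
- eraser: Eraser in a blue sleeve, 25 x 48 x 14 mm, in front of the press; bystander. Origin: centre of its underside.
- pencil: Red pencil, 7 x 142 x 7 mm, in front of the press; bystander. Origin: centre of its underside.

How it is judged:
By the outcome, as a careful person would: the job done as asked, in the order asked, and still so for the second after the job is handed in, while the arm keeps its last pose, push and grip.
It also fails if it takes over 66 s, if anything falls off the work surface, if the arm or the gripper's body presses on something with over 40 N, if the wrist force passes 120 N, or if a joint passes its speed limit or range.

## Working session

There is one attempt and no reset: what is moved stays moved. The work goes in short steps, Python scripts to look and compute and a shell command to move; the robot and the scene stay as the last step left them, time stands still between calls to the robot, and variables do not carry over. Pictures are saved under pics/ and viewed, at most 10 in all, crops included, and the job is handed in when it is done.

```bash
mkdir -p pics; ls; cat > h.py <<'E'
import numpy as np, cv2
from station import readout,get_image,get_calibration,ctrl,spotter
from scipy.spatial.transform import Rotation as R
def snap(c,fn=None):
    im=get_image(c)
    if fn: cv2.imwrite('pics/'+fn,im[:,:,::-1])
    return im
def ray(c,uv):
    k=get_calibration(c);K=np.array(k['K']);T=np.array(k['cam_to_world'])
    d=T[:3,:3]@np.linalg.solve(K,[uv[0],uv[1],1]);return T[:3,3],d/np.linalg.norm(d)
def atz(c,uv,z):
    o,d=ray(c,uv);return o+d*(z-o[2])/d[2]
def tri(a,b):
    A=[];y=[]
    for o,d in(a,b):
        P=np.eye(3)-np.outer(d,d);A.append(P);y.append(P@o)
    p=np.linalg.lstsq(np.vstack(A),np.hstack(y),rcond=None)[0]
    return p,[np.linalg.norm(np.cross(p-o,d)) for o,d in(a,b)]
def proj(c,p):
    k=get_calibration(c);K=np.array(k['K']);T=np.linalg.inv(np.array(k['cam_to_world']))
    q=K@(T[:3,:3]@np.asarray(p)+T[:3,3]);return q[:2]/q[2]
E
python3 - <<'E'
from h import *
np.set_printoptions(precision=3,suppress=True)
a=snap('scene','s0.png');b=snap('top','t0.png')
s=readout.observe();print(s['time'],s['tcp_pos'],s['orientation'],R.from_rotvec(s['orientation']).as_matrix(),s['grip_width'])
for n in['carrier_knob','catch_paddle','lever_handle','block_press']:
    u={c:spotter.spot_point(c,n)[:2] for c in('scene','top')}
    print(n,{c:[(np.round(x['uv'],1),round(x['conf'],2)) for x in v] for c,v in u.items()})
    if u['scene'] and u['top']: print(tri(ray('scene',u['scene'][0]['uv']),ray('top',u['top'][0]['uv'])))
E
```

```text
pics
0.1 [ 0.225 -0.474  0.231] [-3.064 -0.69  -0.   ] [[ 0.904  0.428 -0.   ]
 [ 0.428 -0.904  0.001]
 [ 0.    -0.001 -1.   ]] 1.001483080581097
carrier_knob {'scene': [], 'top': [(array([323.2, 213.6]), 0.61)]}
catch_paddle {'scene': [], 'top': [(array([245.2, 138.7]), 0.77)]}
lever_handle {'scene': [(array([309.2, 130.2]), 0.75)], 'top': [(array([271.8, 147.6]), 0.65)]}
(array([ 0.568, -0.212,  0.208]), [np.float64(0.003358360680577589), np.float64(0.003358360680577667)])
block_press {'scene': [(array([308.8, 209.4]), 0.57), (array([431.4, 277.8]), 0.2)], 'top': [(array([291.7, 183.1]), 0.92)]}
(array([ 0.508, -0.248,  0.002]), [np.float64(0.001984810357116826), np.float64(0.001984810357116568)])
```

View pics/s0.png

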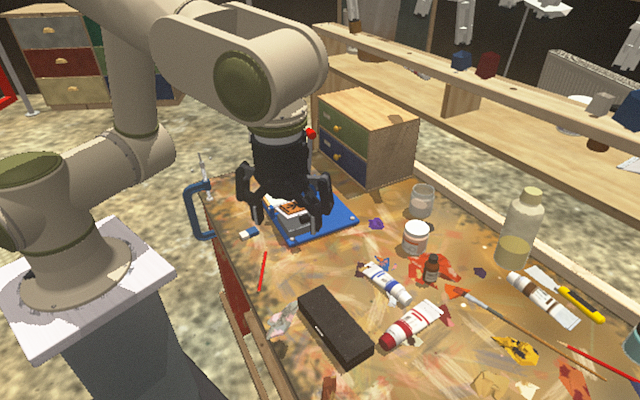

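View pics/t0.png

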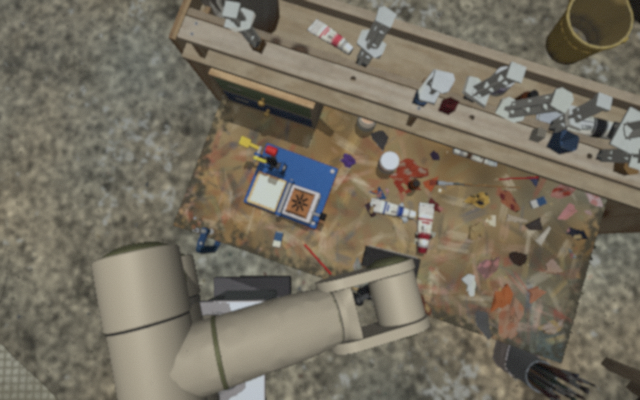

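The scene view shows the press partly hidden behind the gripper. In the top view, the press is at about (290,185), the paddle at (247,143), the red handle at (271,150) and the black knob at (323,215). I'll fit the press pose and check it with an overlay.

```bash
cat >> h.py <<'E'
def knob(a):return np.array([-.060,-.135*np.cos(a),.045+.135*np.sin(a)])
def paddle(j):
    b=.61-j;return np.array([.057,.108+.05*np.cos(b),.11+.05*np.sin(b)])
def handle(j):
    c=.1-j;return np.array([.035+.13*np.sin(c),.055,.07+.13*np.cos(c)])
def W(P,p):
    c,s=np.cos(P[2]),np.sin(P[2]);return np.array([P[0]+c*p[0]-s*p[1],P[1]+s*p[0]+c*p[1],p[2]])
E
python3 - <<'E'
from h import *
from scipy.optimize import least_squares
np.set_printoptions(precision=3,suppress=True)
im=cv2.imread('pics/t0.png')
hsv=cv2.cvtColor(im,cv2.COLOR_BGR2HSV)
m=cv2.inRange(hsv,(100,120,60),(125,255,255));m[:, :235]=0;m[:,345:]=0;m[:140]=0;m[233:]=0
n,l,st,_=cv2.connectedComponentsWithStats(m);k=1+np.argmax(st[1:,4]);pts=np.argwhere(l==k)[:,::-1].astype(np.float32)
g=np.array([atz('top',p,.016)[:2] for p in pts],np.float32)
r=cv2.minAreaRect(g);print('rect',r,len(g))
ob=[('top',(323.2,213.6),lambda p:knob(p[3])),('top',(245.2,138.7),lambda p:paddle(p[4])),('top',(271.8,147.6),lambda p:handle(0)),('scene',(309.2,130.2),lambda p:handle(0)),('top',(291.7,183.1),lambda p:np.zeros(3)),('scene',(308.8,209.4),lambda p:np.zeros(3))]
f=lambda p:np.hstack([np.hstack([proj(c,W(p,q(p)))-uv for c,uv,q in ob]),(p[3]-.25)/.2,(p[4]-.1)/.1])
best=min((least_squares(f,[.5,-.25,y,.2,.1]) for y in(-.6,-.2,.2)),key=lambda s:s.cost)
print(best.x,best.cost,best.fun)
P=best.x
big=cv2.resize(im[125:240,225:350],None,fx=5,fy=5,interpolation=cv2.INTER_CUBIC)
def dr(pp,col):
    q=[tuple(int(v) for v in (proj('top',W(P,np.array(p)))-[225,125])*5) for p in pp]
    for a,b in zip(q,q[1:]+q[:1]):cv2.line(big,a,b,col,1)
    for a in q:cv2.circle(big,a,3,col,1)
dr([(-.1,-.12,.016),(.1,-.12,.016),(.1,.12,.016),(-.1,.12,.016)],(0,255,0))
dr([knob(0)],(0,255,255));dr([knob(.25)],(255,0,255));dr([knob(.5)],(255,255,0));dr([paddle(0)],(255,0,0));dr([handle(0)],(255,255,255))
dr([(.039,.108,.117)],(0,255,0))
cv2.imwrite('pics/o0.png',big)
print(get_calibration('top')['cam_to_world'],get_calibration('scene')['cam_to_world'])
E
```

```text
rect ((0.5210769176483154, -0.2548334002494812), (0.23288041353225708, 0.14496125280857086), 67.5886459350586) 1776
[ 0.507 -0.245 -0.371  0.286  0.037] 7.9388901193784 [ 0.234 -0.273 -1.096  0.001 -0.477  0.085  2.479  2.242 -0.338 -0.142
 -1.539  0.449  0.178 -0.634]
[[-0.019 -0.994  0.108  0.325]
 [-1.     0.021  0.016 -0.353]
 [-0.018 -0.108 -0.994  1.198]
 [ 0.     0.     0.     1.   ]] [[ 0.659 -0.445  0.606 -0.075]
 [-0.752 -0.371  0.546 -0.818]
 [-0.019 -0.815 -0.579  0.622]
 [ 0.     0.     0.     1.   ]]
```

View pics/o0.png

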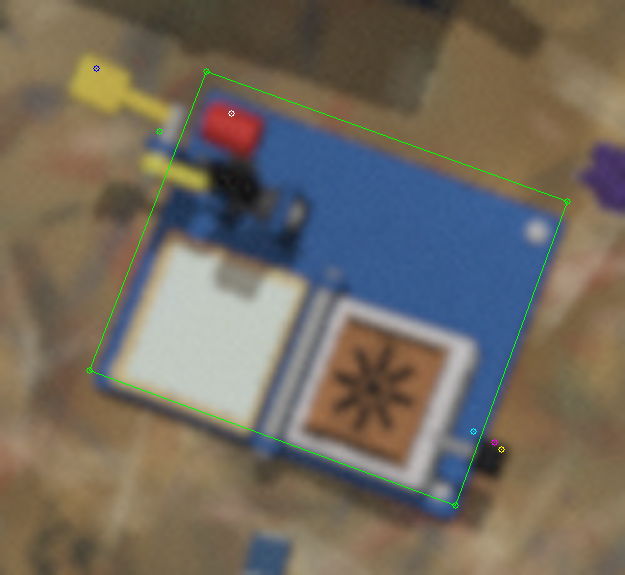

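The overlay sits about 14 crop pixels (8 mm) too far up. The real corners are near (212,86), (567,215), (453,519) and (91,387), the knob is at (490,457), the handle at (233,130) and the paddle at (101,84). I'll refit with these.

```bash
cat > fit.py <<'E'
from h import *
from scipy.optimize import least_squares
np.set_printoptions(precision=3,suppress=True)
c=lambda x,y:np.array([(x+.5)/5-.5+225,(y+.5)/5-.5+125])
ob=[(c(212,86),lambda p:np.array([.1,.12,.016])),(c(567,215),lambda p:np.array([.1,-.12,.016])),(c(453,519),lambda p:np.array([-.1,-.12,.008])),(c(91,387),lambda p:np.array([-.1,.12,.012])),
(c(490,457),lambda p:knob(p[3])),(c(101,84),lambda p:paddle(p[4])),(c(233,130),lambda p:handle(0))]
f=lambda p:np.hstack([np.hstack([proj('top',W(p,q(p)))-uv for uv,q in ob]),(p[3]-.25)/.2,(p[4]-.1)/.1])
s=least_squares(f,[.5,-.25,-.37,.2,.1]);P=s.x
if __name__=='__main__':
    print(P,s.fun)
    print('scene handle',proj('scene',W(P,handle(0))))
    for n,p in(('knob',knob(P[3])),('hinge',np.array([-.06,0,.045])),('knobend',knob(3.14)),('paddle',paddle(P[4])),('paddle end',paddle(1.2)),('handle',handle(0)),('handle end',handle(1.67))):print(n,W(P,p))
E
python3 fit.py
```

```text
[ 0.5   -0.245 -0.378  0.312  0.06 ] [-0.617 -0.148  0.553  0.457  0.592  0.54   0.132 -0.497  0.084  0.047
 -0.782 -0.275  0.078 -0.121  0.31  -0.402]
scene handle [309.692 133.407]
knob [ 0.396 -0.342  0.086]
hinge [ 0.444 -0.223  0.045]
knobend [ 0.494 -0.097  0.045]
paddle [ 0.608 -0.126  0.136]
paddle end [ 0.608 -0.127  0.082]
handle [ 0.564 -0.211  0.199]
handle end [ 0.432 -0.159  0.07 ]
```

```bash
python3 -m handwheel '[{"az":-8.5,"gripper":0},{"az":-8.5},{"az":-8.5},{"az":-8.5},{"az":-8.5},{"az":-0.5},{"tx":0.037,"ty":0.022,"tz":0.006},{"tx":0.037,"ty":0.022,"tz":0.006},{"tx":0.037,"ty":0.022,"tz":0.006},{"tx":0.037,"ty":0.022,"tz":0.006},{"tx":0.037,"ty":0.022,"tz":0.006},{"tz":0}]' 30
python3 - <<'E'
from fit import *
im=snap('scene');t=snap('top')
s=readout.observe();print(s['time'],s['tcp_pos'],R.from_rotvec(s['orientation']).as_matrix(),s['grip_width'],s['joint_positions'])
for n in['carrier_knob','lever_handle','catch_paddle']:
  for c in('scene','top'):print(n,c,[(x['uv'],x['conf']) for x in spotter.spot_point(c,n)[:1]])
print([ (a,proj('scene',W(P,knob(a)))) for a in(0,.2,.3,.4)])
x,y=190,90
cv2.imwrite('pics/s1.png',cv2.resize(im[y:y+180,x:x+240,::-1],None,fx=3.3,fy=3.3,interpolation=cv2.INTER_CUBIC))
E
```

```text
invalid input
Traceback (most recent call last):
  File "fit.py", line 8, in <module>
    s=least_squares(f,[.5,-.25,-.37,.2,.1]);P=s.x
  File "fit.py", line 7, in <lambda>
    f=lambda p:np.hstack([np.hstack([proj('top',W(p,q(p)))-uv for uv,q in ob]),(p[3]-.25)/.2,(p[4]-.1)/.1])
                                     ~~~~^^^^^^^^^^^^^^^^^
  File "h.py", line 20, in proj
    k=get_calibration(c);K=np.array(k['K']);T=np.linalg.inv(np.array(k['cam_to_world']))
ValueError: time passes only in moves, steps and waits
```

```bash
cat > fixup.py <<'E'
import re
s=open('h.py').read()
s=s.replace("def snap","from functools import lru_cache\n_gc=get_calibration\n@lru_cache(None)\ndef get_calibration(c):return _gc(c)\nP=np.array([.500,-.245,-.378,.312,.06]);np.set_printoptions(precision=3,suppress=True)\ndef snap",1)
open('h.py','w').write(s)
E
python3 fixup.py
python3 -m handwheel '[{"tx":0,"ty":0,"tz":0,"ax":0,"ay":0,"az":-8.5,"gripper":0},{"tx":0,"ty":0,"tz":0,"ax":0,"ay":0,"az":-8.5,"gripper":0},{"tx":0,"ty":0,"tz":0,"ax":0,"ay":0,"az":-8.5,"gripper":0},{"tx":0,"ty":0,"tz":0,"ax":0,"ay":0,"az":-8.5,"gripper":0},{"tx":0,"ty":0,"tz":0,"ax":0,"ay":0,"az":-8.5,"gripper":0},{"tx":0,"ty":0,"tz":0,"ax":0,"ay":0,"az":-0.5,"gripper":0},{"tx":0.037,"ty":0.022,"tz":0.006,"ax":0,"ay":0,"az":0,"gripper":0},{"tx":0.037,"ty":0.022,"tz":0.006,"ax":0,"ay":0,"az":0,"gripper":0},{"tx":0.037,"ty":0.022,"tz":0.006,"ax":0,"ay":0,"az":0,"gripper":0},{"tx":0.037,"ty":0.022,"tz":0.006,"ax":0,"ay":0,"az":0,"gripper":0},{"tx":0.037,"ty":0.022,"tz":0.006,"ax":0,"ay":0,"az":0,"gripper":0},{"tx":0,"ty":0,"tz":0,"ax":0,"ay":0,"az":0,"gripper":0}]' 30
cat > look.py <<'E'
from h import *
import sys
fn,x,y,w,hh=sys.argv[1],*map(int,sys.argv[2:6])
im=snap('scene')
s=readout.observe();print(s['time'],s['tcp_pos'],R.from_rotvec(s['orientation']).as_matrix().tolist(),s['grip_width'],np.array(s['joint_positions']),s['force'])
t=s['tcp_pos'];d=np.array(t[:2])-P[:2];c,q=np.cos(P[2]),np.sin(P[2]);print('TCP in press',c*d[0]+q*d[1],-q*d[0]+c*d[1],t[2])
for n in['carrier_knob','lever_handle','catch_paddle']:
  print(n,[(x['uv'],x['conf']) for x in spotter.spot_point('scene',n)[:1]])
print([(a,proj('scene',W(P,knob(a)))) for a in(0,.2,.3,.4,3.14)],proj('scene',W(P,paddle(.06))),proj('scene',W(P,handle(0))))
f=780/w
cv2.imwrite('pics/'+fn,cv2.resize(im[y:y+hh,x:x+w,::-1],None,fx=f,fy=f,interpolation=cv2.INTER_CUBIC))
E
python3 look.py s1.png 190 90 240 180
```

```text
time: 1.7
tcp_pos: [0.3981, -0.3397, 0.2006]
orientation: [-2.597, -1.766, -0.001]
force: [-0.1, -0.4, -0.1]
grip_width: 0.5
gripper_force: 0.0
1.75 [ 0.397 -0.341  0.201] [[0.36844589539835304, 0.929649135115538, -0.00032824234602786654], [0.9296491140628469, -0.3684456955599269, 0.0005423518465037153], [0.00038325744553603457, -0.0005049775178887281, -0.9999997990556981]] 0.49900799221374104 [-0.935  0.335  1.549  0.     1.258 -0.557] [-0.212 -0.291  0.152]
TCP in press -0.06044139032917274 -0.1277205799671705 0.20097832695534337
carrier_knob [([304.2, 220.0], 0.65)]
lever_handle [([414.5, 243.8], 0.57)]
catch_paddle []
[(0, array([306.015, 234.004])), (0.2, array([305.054, 224.576])), (0.3, array([304.201, 219.385])), (0.4, array([303.108, 213.964])), (3.14, array([266.017, 179.599]))] [299.049 140.023] [309.897 133.38 ]
```

View pics/s1.png

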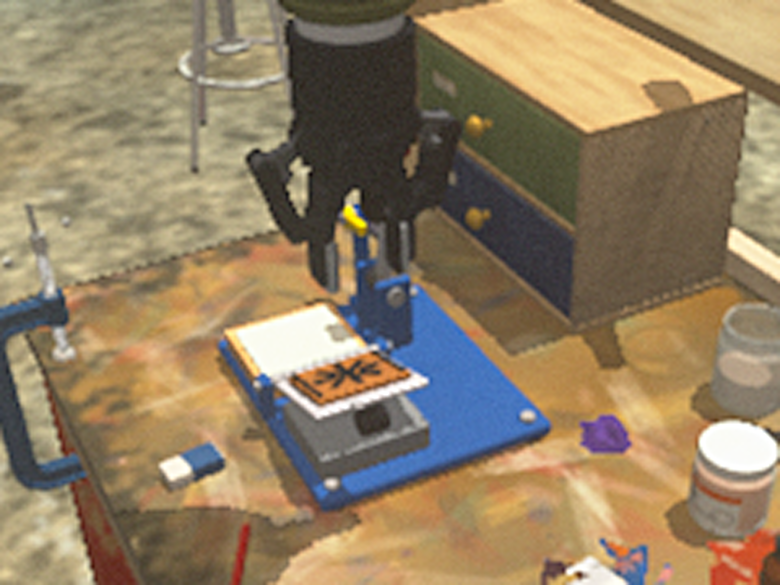

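The knob is at (304,220) in the scene picture, which matches a ≈ 0.29 and the press fit. I'll go down and grip it.

```bash
python3 -m handwheel '[{"tx":-0.002,"ty":0,"tz":0.04,"ax":0,"ay":0,"az":0,"gripper":0},{"tx":0,"ty":0,"tz":0.04,"ax":0,"ay":0,"az":0,"gripper":0},{"tx":0,"ty":0,"tz":0.03,"ax":0,"ay":0,"az":0,"gripper":0},{"tx":0,"ty":0,"tz":0.026,"ax":0,"ay":0,"az":0,"gripper":0},{"tx":0,"ty":0,"tz":0,"ax":0,"ay":0,"az":0,"gripper":1},{"tx":0,"ty":0,"tz":0,"ax":0,"ay":0,"az":0,"gripper":1},{"tx":0,"ty":0,"tz":0,"ax":0,"ay":0,"az":0,"gripper":1},{"tx":0,"ty":0,"tz":0,"ax":0,"ay":0,"az":0,"gripper":1},{"tx":0,"ty":0,"tz":0,"ax":0,"ay":0,"az":0,"gripper":1},{"tx":0,"ty":0,"tz":0,"ax":0,"ay":0,"az":0,"gripper":1}]' 30
python3 - <<'E'
import numpy as np
a=np.linspace(.29,3.16,25);y=-.135*np.cos(a);z=.135*np.sin(a)
for i in range(24):print(i,round(a[i+1],2),np.round(y[i+1]-y[i],3),np.round(z[i]-z[i+1],3))
E
```

```text
time: 2.9
tcp_pos: [0.3948, -0.3451, 0.0661]
orientation: [2.598, 1.764, 0.0]
force: [2.2, 3.4, 0.1]
grip_width: 0.253
gripper_force: 35.7
0 0.41 0.006 -0.015
1 0.53 0.007 -0.014
2 0.65 0.009 -0.013
3 0.77 0.01 -0.012
4 0.89 0.012 -0.011
5 1.01 0.013 -0.009
6 1.13 0.014 -0.008
7 1.25 0.015 -0.006
8 1.37 0.016 -0.004
9 1.49 0.016 -0.002
10 1.61 0.016 -0.0
11 1.72 0.016 0.002
12 1.84 0.016 0.003
13 1.96 0.015 0.005
14 2.08 0.015 0.007
15 2.2 0.014 0.009
16 2.32 0.012 0.01
17 2.44 0.011 0.012
18 2.56 0.01 0.013
19 2.68 0.008 0.014
20 2.8 0.006 0.015
21 2.92 0.004 0.016
22 3.04 0.003 0.016
23 3.16 0.001 0.016
```

```bash
python3 -m handwheel '[{"tx":0.006,"ty":0,"tz":-0.015,"ax":0,"ay":0,"az":0,"gripper":1},{"tx":0.007,"ty":0,"tz":-0.014,"ax":0,"ay":0,"az":0,"gripper":1},{"tx":0.009,"ty":0,"tz":-0.013,"ax":0,"ay":0,"az":0,"gripper":1},{"tx":0.010,"ty":0,"tz":-0.012,"ax":0,"ay":0,"az":0,"gripper":1},{"tx":0.012,"ty":0,"tz":-0.011,"ax":0,"ay":0,"az":0,"gripper":1},{"tx":0.013,"ty":0,"tz":-0.009,"ax":0,"ay":0,"az":0,"gripper":1},{"tx":0.014,"ty":0,"tz":-0.008,"ax":0,"ay":0,"az":0,"gripper":1},{"tx":0.015,"ty":0,"tz":-0.006,"ax":0,"ay":0,"az":0,"gripper":1},{"tx":0.016,"ty":0,"tz":-0.004,"ax":0,"ay":0,"az":0,"gripper":1},{"tx":0,"ty":0,"tz":0,"ax":0,"ay":0,"az":0,"gripper":1},{"tx":0,"ty":0,"tz":0,"ax":0,"ay":0,"az":0,"gripper":1}]' 30
python3 - <<'E'
from h import *
s=readout.observe();t=s['tcp_pos'];d=np.array(t[:2])-P[:2];c,q=np.cos(P[2]),np.sin(P[2]);print('TCP in press',c*d[0]+q*d[1],-q*d[0]+c*d[1],t[2]+.019,'want',knob(1.37))
E
```

```text
time: 4.0
tcp_pos: [0.433, -0.2489, 0.1562]
orientation: [-2.598, -1.766, -0.003]
force: [13.0, 1.0, -20.9]
grip_width: 0.252
gripper_force: 33.2
TCP in press -0.060831388324023704 -0.028391305529875996 0.17519294045486822 want [-0.06  -0.027  0.177]
```

```bash
python3 -m handwheel '[{"tx":0.016,"ty":0.002,"tz":0.001,"ax":0,"ay":0,"az":0,"gripper":1},{"tx":0.016,"ty":0,"tz":0.001,"ax":0,"ay":0,"az":0,"gripper":1},{"tx":0.016,"ty":0,"tz":0.002,"ax":0,"ay":0,"az":0,"gripper":1},{"tx":0.016,"ty":0,"tz":0.003,"ax":0,"ay":0,"az":0,"gripper":1},{"tx":0.015,"ty":0,"tz":0.005,"ax":0,"ay":0,"az":0,"gripper":1},{"tx":0.015,"ty":0,"tz":0.007,"ax":0,"ay":0,"az":0,"gripper":1},{"tx":0.014,"ty":0,"tz":0.009,"ax":0,"ay":0,"az":0,"gripper":1},{"tx":0,"ty":0,"tz":0,"ax":0,"ay":0,"az":0,"gripper":1}]' 30
python3 - <<'E'
from h import *
s=readout.observe();t=s['tcp_pos'];d=np.array(t[:2])-P[:2];c,q=np.cos(P[2]),np.sin(P[2]);print('TCP in press',c*d[0]+q*d[1],-q*d[0]+c*d[1],t[2]+.019,'want',knob(2.2))
E
```

```text
time: 4.8
tcp_pos: [0.4735, -0.1487, 0.1293]
orientation: [-2.596, -1.766, 0.001]
force: [-3.7, 6.1, 1.8]
grip_width: 0.25
gripper_force: 35.9
TCP in press -0.06018714822962871 0.0796799337394001 0.14828932453292346 want [-0.06   0.079  0.154]
```

```bash
python3 -m handwheel '[{"tx":0.012,"ty":0,"tz":0.010,"ax":0,"ay":0,"az":0,"gripper":1},{"tx":0.011,"ty":0,"tz":0.012,"ax":0,"ay":0,"az":0,"gripper":1},{"tx":0.010,"ty":0,"tz":0.013,"ax":0,"ay":0,"az":0,"gripper":1},{"tx":0.008,"ty":0,"tz":0.014,"ax":0,"ay":0,"az":0,"gripper":1},{"tx":0.006,"ty":0,"tz":0.015,"ax":0,"ay":0,"az":0,"gripper":1},{"tx":0.004,"ty":0,"tz":0.016,"ax":0,"ay":0,"az":0,"gripper":1},{"tx":0.003,"ty":0,"tz":0.016,"ax":0,"ay":0,"az":0,"gripper":1},{"tx":0.001,"ty":0,"tz":0.010,"ax":0,"ay":0,"az":0,"gripper":1},{"tx":0,"ty":0,"tz":0,"ax":0,"ay":0,"az":0,"gripper":1},{"tx":0,"ty":0,"tz":0,"ax":0,"ay":0,"az":0,"gripper":1}]' 30
python3 - <<'E'
from h import *
s=readout.observe();t=s['tcp_pos'];d=np.array(t[:2])-P[:2];c,q=np.cos(P[2]),np.sin(P[2]);print('TCP in press',c*d[0]+q*d[1],-q*d[0]+c*d[1],t[2]+.019,'want',knob(3.14))
E
```

```text
time: 5.8
tcp_pos: [0.4926, -0.1008, 0.0234]
orientation: [-2.598, -1.765, 0.007]
force: [-10.5, -8.9, -2.8]
grip_width: 0.25
gripper_force: 35.4
TCP in press -0.0600584821399736 0.1313103621436994 0.042394016969088996 want [-0.06   0.135  0.045]
```

```bash
python3 -m handwheel '[{"tx":0,"ty":0,"tz":0.003,"ax":0,"ay":0,"az":0,"gripper":1},{"tx":0,"ty":0,"tz":0.003,"ax":0,"ay":0,"az":0,"gripper":1},{"tx":0,"ty":0,"tz":0,"ax":0,"ay":0,"az":0,"gripper":1},{"tx":0,"ty":0,"tz":0,"ax":0,"ay":0,"az":0,"gripper":1}]' 30; python3 look.py s2.png 190 90 240 180
```

```text
time: 6.2
tcp_pos: [0.4932, -0.1008, 0.0214]
orientation: [2.597, 1.766, -0.005]
force: [-27.7, -1.3, 47.0]
grip_width: 0.249
gripper_force: 42.3
6.25 [ 0.493 -0.101  0.021] [[0.367580132324139, 0.9299891228117916, -0.002253391293600616], [0.92998665807537, -0.36758509874708023, -0.0024517301856570844], [-0.003108395465904418, -0.0011944165324048552, -0.9999944556080167]] 0.2517178914632622 [-0.433  0.543  1.781 -0.004  0.819 -0.054] [-26.666  -2.433  47.124]
TCP in press -0.05953099997081189 0.13147794917486036 0.021429209180339005
carrier_knob [([265.9, 180.6], 0.56)]
lever_handle [([312.8, 133.6], 0.58)]
catch_paddle []
[(0, array([306.015, 234.004])), (0.2, array([305.054, 224.576])), (0.3, array([304.201, 219.385])), (0.4, array([303.108, 213.964])), (3.14, array([266.017, 179.599]))] [299.049 140.023] [309.897 133.38 ]
```

View pics/s2.png

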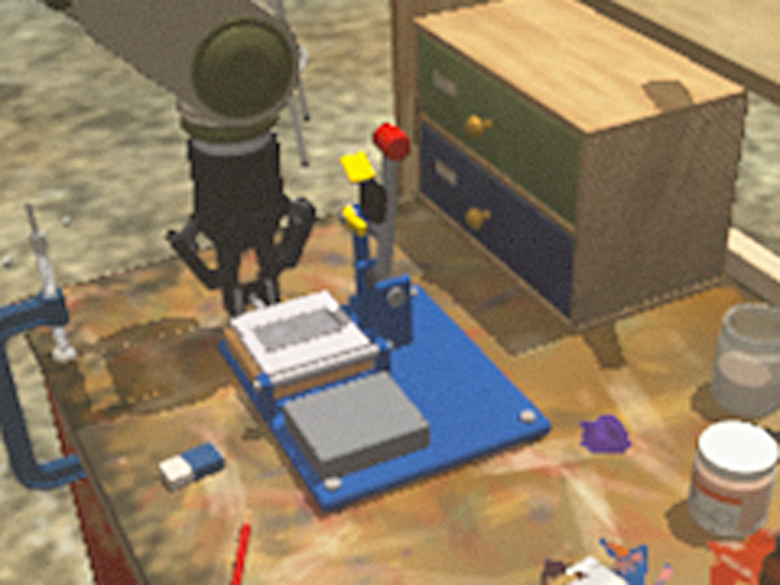

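The carrier is fully down: the knob is at its end position (266,180) and there is a 47 N reaction. The paddle is at about (300,141) and the handle at (310,134), close to prediction. I'll release and rise, and check how close the drawer cabinet is.

```bash
python3 -m handwheel '[{"tx":0,"ty":0,"tz":-0.004,"ax":0,"ay":0,"az":0,"gripper":1},{"tx":0,"ty":0,"tz":0,"ax":0,"ay":0,"az":0,"gripper":0},{"tx":0,"ty":0,"tz":0,"ax":0,"ay":0,"az":0,"gripper":0},{"tx":0,"ty":0,"tz":0,"ax":0,"ay":0,"az":0,"gripper":0},{"tx":0,"ty":0,"tz":-0.03,"ax":0,"ay":0,"az":0,"gripper":0},{"tx":0,"ty":0,"tz":-0.04,"ax":0,"ay":0,"az":0,"gripper":0},{"tx":0,"ty":0,"tz":-0.04,"ax":0,"ay":0,"az":0,"gripper":1},{"tx":0,"ty":0,"tz":-0.04,"ax":0,"ay":0,"az":0,"gripper":1},{"tx":0,"ty":0,"tz":0,"ax":0,"ay":0,"az":0,"gripper":1},{"tx":0,"ty":0,"tz":0,"ax":0,"ay":0,"az":0,"gripper":1}]' 30
python3 - <<'E'
from h import *
s=readout.observe();t=np.array(s['tcp_pos'])
c,q=np.cos(P[2]),np.sin(P[2])
def Pf(t):d=t[:2]-P[:2];return np.array([c*d[0]+q*d[1],-q*d[0]+c*d[1],t[2]])
print('TCP',Pf(t),s['force'],s['grip_width'])
for uv in((415,200),(570,320)):print('cab base',Pf(atz('scene',(190+uv[0]/3.25,90+uv[1]/3.25),0)))
for z in(.15,.2):print('cab top edge',Pf(atz('top',(213,72),z)),Pf(atz('top',(322,102),z)))
for n in('carrier_knob',):
  snap('scene');snap('top')
  for cc in('scene','top'):print(n,cc,[(np.array(x['uv']),x['conf']) for x in spotter.spot_point(cc,n)[:1]],[(a,proj(cc,W(P,knob(a)))) for a in(2.9,3.05,3.14)])
E
```

```text
time: 7.4
tcp_pos: [0.4943, -0.0993, 0.1715]
orientation: [2.598, 1.765, 0.001]
force: [0.8, 0.3, -0.5]
grip_width: 0.002
gripper_force: 0.0
TCP [-0.059  0.133  0.171] [ 0.763  0.257 -0.488] 0.0021621640187199196
cab base [0.184 0.289 0.   ]
cab base [0.205 0.015 0.   ]
cab top edge [0.209 0.304 0.15 ] [ 0.234 -0.017  0.15 ]
cab top edge [0.193 0.281 0.2  ] [ 0.217 -0.024  0.2  ]
carrier_knob scene [(array([266. , 181.1]), 0.85)] [(2.9, array([265.338, 170.709])), (3.05, array([265.652, 176.13 ])), (3.14, array([266.017, 179.599]))]
carrier_knob top [(array([240.7, 184.8]), 0.64)] [(2.9, array([239.786, 185.041])), (3.05, array([240.242, 185.61 ])), (3.14, array([240.965, 186.116]))]
```

```bash
python3 -m handwheel '[{"tx":0.021,"ty":0.02,"tz":0,"ax":0,"ay":0,"az":0,"gripper":1},{"tx":0,"ty":0.035,"tz":0,"ax":0,"ay":0,"az":0,"gripper":1},{"tx":0,"ty":0.035,"tz":0,"ax":0,"ay":0,"az":0,"gripper":1},{"tx":0,"ty":0.026,"tz":0,"ax":0,"ay":0,"az":0,"gripper":1},{"tx":0,"ty":0,"tz":0,"ax":0,"ay":0,"az":0,"gripper":1},{"tx":0,"ty":0,"tz":0.015,"ax":0,"ay":0,"az":0,"gripper":1},{"tx":0,"ty":0,"tz":0.01,"ax":0,"ay":0,"az":0,"gripper":1},{"tx":0,"ty":0,"tz":0.01,"ax":0,"ay":0,"az":0,"gripper":1},{"tx":0,"ty":0,"tz":0.01,"ax":0,"ay":0,"az":0,"gripper":1},{"tx":0,"ty":0,"tz":0.01,"ax":0,"ay":0,"az":0,"gripper":1},{"tx":0,"ty":0,"tz":0.01,"ax":0,"ay":0,"az":0,"gripper":1},{"tx":0,"ty":0,"tz":0.01,"ax":0,"ay":0,"az":0,"gripper":1}]' 30
python3 -m handwheel '[{"tx":0,"ty":0,"tz":0.003,"ax":0,"ay":0,"az":0,"gripper":1},{"tx":0,"ty":0,"tz":0,"ax":0,"ay":0,"az":0,"gripper":1}]'
```

```text
time: 8.8
tcp_pos: [0.6097, -0.1227, 0.0957]
orientation: [2.598, 1.765, -0.001]
force: [-0.2, -0.2, 3.7]
grip_width: 0.001
gripper_force: 1.4
time: 9.0
tcp_pos: [0.6094, -0.1225, 0.0925]
orientation: [-2.598, -1.764, 0.001]
force: [0.0, 1.0, 1.2]
grip_width: 0.003
gripper_force: 0.0
```

```bash
python3 -m handwheel '[{"tx":0,"ty":0,"tz":0.003,"ax":0,"ay":0,"az":0,"gripper":1},{"tx":0,"ty":0,"tz":0.002,"ax":0,"ay":0,"az":0,"gripper":1},{"tx":0,"ty":0,"tz":0,"ax":0,"ay":0,"az":0,"gripper":1}]'
```

```text
time: 9.3
tcp_pos: [0.6098, -0.1225, 0.0883]
orientation: [2.599, 1.765, 0.0]
force: [0.2, 0.4, 0.6]
grip_width: -0.0
gripper_force: 0.2
```

```bash
python3 -m handwheel '[{"tx":0,"ty":0,"tz":0.002,"ax":0,"ay":0,"az":0,"gripper":1},{"tx":0,"ty":0,"tz":0.002,"ax":0,"ay":0,"az":0,"gripper":1},{"tx":0,"ty":0,"tz":0,"ax":0,"ay":0,"az":0,"gripper":1}]';python3 look.py s3.png 230 70 130 98
```

```text
time: 9.6
tcp_pos: [0.6105, -0.1225, 0.0867]
orientation: [2.597, 1.764, 0.003]
force: [-4.8, 3.1, 15.4]
grip_width: -0.005
gripper_force: 6.9
9.65 [ 0.61  -0.122  0.087] [[0.3684276792879801, 0.9296525269105544, 0.0026878138503771145], [0.9296563876235671, -0.3684267972500865, -0.0008342773782657861], [0.00021467457564976287, 0.002806114193103103, -0.9999960398111395]] -0.00020894564614028026 [-0.386  0.659  1.356  0.     1.123 -0.009] [-3.516  2.676 17.042]
TCP in press 0.05745978490269038 0.1547016823813457 0.08667555864259435
carrier_knob [([267.7, 176.7], 0.64)]
lever_handle [([311.5, 134.6], 0.96)]
catch_paddle []
[(0, array([306.015, 234.004])), (0.2, array([305.054, 224.576])), (0.3, array([304.201, 219.385])), (0.4, array([303.108, 213.964])), (3.14, array([266.017, 179.599]))] [299.049 140.023] [309.897 133.38 ]
```

View pics/s3.png

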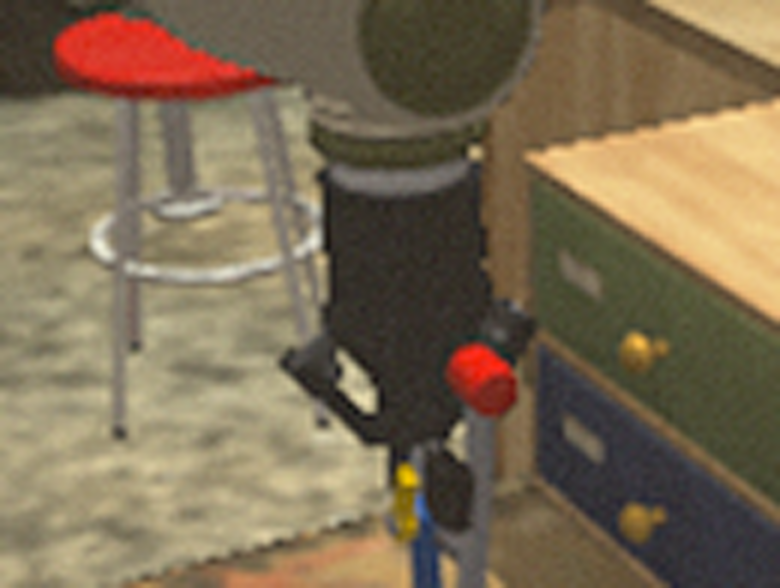

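The hook bar is upright at (297,154) and the push is stopping at 17 N, so the catch is fully off. Next I'll lift, move over the handle, and turn 90°.

```bash
python3 -m handwheel '[{"tx":0,"ty":0,"tz":-0.03,"ax":0,"ay":0,"az":0,"gripper":1},{"tx":0,"ty":0,"tz":-0.045,"ax":0,"ay":0,"az":0,"gripper":1},{"tx":0,"ty":0,"tz":-0.045,"ax":0,"ay":0,"az":0,"gripper":1},{"tx":0,"ty":0,"tz":-0.045,"ax":0,"ay":0,"az":0,"gripper":1},{"tx":-0.033,"ty":-0.003,"tz":0,"ax":0,"ay":0,"az":0,"gripper":1},{"tx":-0.033,"ty":-0.003,"tz":0,"ax":0,"ay":0,"az":0,"gripper":1},{"tx":-0.033,"ty":-0.003,"tz":0,"ax":0,"ay":0,"az":0,"gripper":1}]' 30
python3 -m handwheel '[{"tx":0,"ty":0,"tz":0,"ax":0,"ay":0,"az":8.18,"gripper":-0.25},{"tx":0,"ty":0,"tz":0,"ax":0,"ay":0,"az":8.18,"gripper":-0.25},{"tx":0,"ty":0,"tz":0,"ax":0,"ay":0,"az":8.18,"gripper":-0.25},{"tx":0,"ty":0,"tz":0,"ax":0,"ay":0,"az":8.18,"gripper":-0.25},{"tx":0,"ty":0,"tz":0,"ax":0,"ay":0,"az":8.18,"gripper":-0.25},{"tx":0,"ty":0,"tz":0,"ax":0,"ay":0,"az":8.18,"gripper":-0.25},{"tx":0,"ty":0,"tz":0,"ax":0,"ay":0,"az":8.18,"gripper":-0.25},{"tx":0,"ty":0,"tz":0,"ax":0,"ay":0,"az":8.18,"gripper":-0.25},{"tx":0,"ty":0,"tz":0,"ax":0,"ay":0,"az":8.18,"gripper":-0.25},{"tx":0,"ty":0,"tz":0,"ax":0,"ay":0,"az":8.18,"gripper":-0.25},{"tx":0,"ty":0,"tz":0,"ax":0,"ay":0,"az":8.18,"gripper":-0.25},{"tx":0,"ty":0,"tz":0,"ax":0,"ay":0,"az":0,"gripper":-0.25}]' 30
python3 look.py s4.png 230 70 130 98
```

```text
time: 10.5
tcp_pos: [0.5642, -0.2119, 0.2492]
orientation: [-2.598, -1.766, 0.0]
force: [0.6, -0.8, -0.1]
grip_width: -0.002
gripper_force: 0.0
time: 11.7
tcp_pos: [0.5648, -0.2111, 0.249]
orientation: [-3.085, 0.591, 0.001]
force: [0.2, 0.2, -0.4]
grip_width: 0.624
gripper_force: 0.0
11.75 [ 0.565 -0.211  0.249] [[0.9308298891538227, -0.36545251400112655, -0.0004212696744279473], [-0.36545240046820504, -0.9308299728521583, 0.00032346881882498903], [-0.0005103429326517709, -0.00014714043100742992, -0.9999998589498824]] 0.6277987278114995 [-0.552  0.478  1.214  0.     1.45   1.393] [-0.566  0.282  0.998]
TCP in press 0.047706399400950186 0.055445436347145965 0.24907286164797507
carrier_knob [([265.1, 182.1], 0.79)]
lever_handle [([310.4, 132.9], 0.77)]
catch_paddle [([250.2, 234.9], 0.55)]
[(0, array([306.015, 234.004])), (0.2, array([305.054, 224.576])), (0.3, array([304.201, 219.385])), (0.4, array([303.108, 213.964])), (3.14, array([266.017, 179.599]))] [299.049 140.023] [309.897 133.38 ]
```

View pics/s4.png

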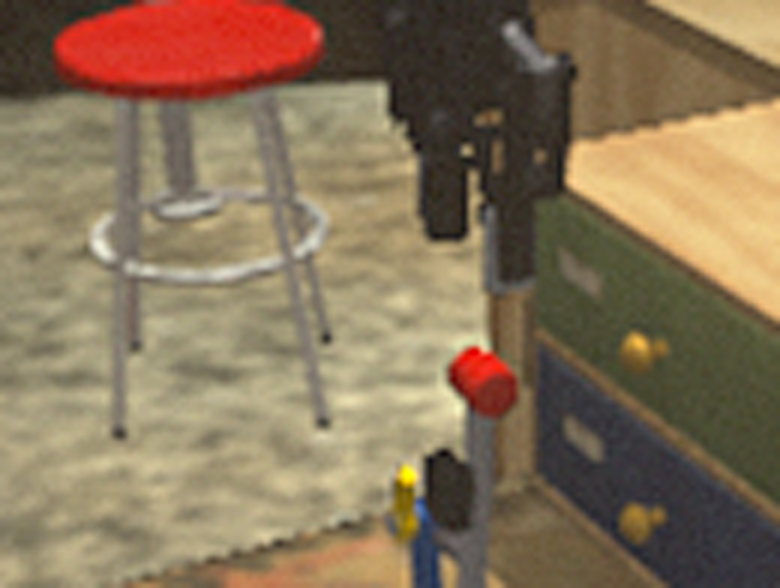

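The gripper is straddling the handle (310,133). I'll go down, grip it, and work out the arc.

```bash
python3 -m handwheel '[{"tx":0,"ty":0,"tz":0.03,"ax":0,"ay":0,"az":0,"gripper":-0.25},{"tx":0,"ty":0,"tz":0.02,"ax":0,"ay":0,"az":0,"gripper":-0.25},{"tx":0,"ty":0,"tz":0.013,"ax":0,"ay":0,"az":0,"gripper":-0.25},{"tx":0,"ty":0,"tz":0,"ax":0,"ay":0,"az":0,"gripper":1},{"tx":0,"ty":0,"tz":0,"ax":0,"ay":0,"az":0,"gripper":1},{"tx":0,"ty":0,"tz":0,"ax":0,"ay":0,"az":0,"gripper":1},{"tx":0,"ty":0,"tz":0,"ax":0,"ay":0,"az":0,"gripper":1},{"tx":0,"ty":0,"tz":0,"ax":0,"ay":0,"az":0,"gripper":1}]' 50
python3 - <<'E'
from h import *
a=np.linspace(0,1.67,19)
for i in range(18):print(i,round(a[i+1],2),np.round((handle(a[i+1])-handle(a[i]))*[1,1,-1],3))
E
```

```text
time: 12.7
tcp_pos: [0.5648, -0.2118, 0.1869]
orientation: [3.085, -0.589, 0.001]
force: [-2.6, -4.8, -2.8]
grip_width: 0.342
gripper_force: 51.7
0 0.09 [-0.012  0.    -0.001]
1 0.19 [-0.012  0.     0.   ]
2 0.28 [-0.012  0.     0.002]
3 0.37 [-0.012  0.     0.003]
4 0.46 [-0.011  0.     0.004]
5 0.56 [-0.011  0.     0.005]
6 0.65 [-0.011  0.     0.006]
7 0.74 [-0.01   0.     0.007]
8 0.84 [-0.009  0.     0.008]
9 0.93 [-0.009  0.     0.008]
10 1.02 [-0.008  0.     0.009]
11 1.11 [-0.007  0.     0.01 ]
12 1.21 [-0.006  0.     0.011]
13 1.3 [-0.005  0.     0.011]
14 1.39 [-0.004  0.     0.011]
15 1.48 [-0.003  0.     0.012]
16 1.58 [-0.002  0.     0.012]
17 1.67 [-0.001  0.     0.012]
```

```bash
python3 -m handwheel '[{"tx":-0.012,"ty":0,"tz":-0.001,"ax":0,"ay":0,"az":0,"gripper":1},{"tx":-0.012,"ty":0,"tz":0,"ax":0,"ay":0,"az":0,"gripper":1},{"tx":-0.012,"ty":0,"tz":0.002,"ax":0,"ay":0,"az":0,"gripper":1},{"tx":-0.012,"ty":0,"tz":0.003,"ax":0,"ay":0,"az":0,"gripper":1},{"tx":-0.011,"ty":0,"tz":0.004,"ax":0,"ay":0,"az":0,"gripper":1},{"tx":-0.011,"ty":0,"tz":0.005,"ax":0,"ay":0,"az":0,"gripper":1},{"tx":-0.011,"ty":0,"tz":0.006,"ax":0,"ay":0,"az":0,"gripper":1},{"tx":-0.010,"ty":0,"tz":0.007,"ax":0,"ay":0,"az":0,"gripper":1},{"tx":0,"ty":0,"tz":0,"ax":0,"ay":0,"az":0,"gripper":1}]' 50
python3 - <<'E'
from h import *
s=readout.observe();t=s['tcp_pos'];d=np.array(t[:2])-P[:2];c,q=np.cos(P[2]),np.sin(P[2]);print('TCP in press',c*d[0]+q*d[1],-q*d[0]+c*d[1],t[2]+.013,'want',handle(.74))
E
```

```text
time: 13.6
tcp_pos: [0.4807, -0.1783, 0.1619]
orientation: [3.084, -0.589, 0.006]
force: [-0.2, -3.0, 6.5]
grip_width: 0.342
gripper_force: 53.1
TCP in press -0.04255658984735951 0.05491137026099136 0.17485292802005176 want [-0.043  0.055  0.174]
```

```bash
python3 -m handwheel '[{"tx":-0.009,"ty":0,"tz":0.008,"ax":0,"ay":0,"az":0,"gripper":1},{"tx":-0.009,"ty":0,"tz":0.008,"ax":0,"ay":0,"az":0,"gripper":1},{"tx":-0.008,"ty":0,"tz":0.009,"ax":0,"ay":0,"az":0,"gripper":1},{"tx":-0.007,"ty":0,"tz":0.010,"ax":0,"ay":0,"az":0,"gripper":1},{"tx":-0.006,"ty":0,"tz":0.011,"ax":0,"ay":0,"az":0,"gripper":1},{"tx":-0.005,"ty":0,"tz":0.011,"ax":0,"ay":0,"az":0,"gripper":1},{"tx":-0.004,"ty":0,"tz":0.011,"ax":0,"ay":0,"az":0,"gripper":1},{"tx":-0.003,"ty":0,"tz":0.012,"ax":0,"ay":0,"az":0,"gripper":1},{"tx":-0.002,"ty":0,"tz":0.012,"ax":0,"ay":0,"az":0,"gripper":1},{"tx":-0.001,"ty":0,"tz":0.010,"ax":0,"ay":0,"az":0,"gripper":1},{"tx":0,"ty":0,"tz":0,"ax":0,"ay":0,"az":0,"gripper":1}]' 60
python3 -m handwheel '[{"tx":0,"ty":0,"tz":0.002,"ax":0,"ay":0,"az":0,"gripper":1},{"tx":0,"ty":0,"tz":0,"ax":0,"ay":0,"az":0,"gripper":1}]' 60
python3 - <<'E'
from h import *
s=readout.observe();t=s['tcp_pos'];d=np.array(t[:2])-P[:2];c,q=np.cos(P[2]),np.sin(P[2]);print('TCP in press',c*d[0]+q*d[1],-q*d[0]+c*d[1],t[2]+.013,'want',handle(1.67))
E
```

```text
time: 14.7
tcp_pos: [0.4319, -0.1588, 0.0594]
orientation: [3.085, -0.589, 0.006]
force: [0.2, -3.6, 10.4]
grip_width: 0.337
gripper_force: 60.3
time: 14.9
tcp_pos: [0.4319, -0.1588, 0.058]
orientation: [3.084, -0.589, 0.006]
force: [-1.6, -2.0, 10.2]
grip_width: 0.336
gripper_force: 60.3
TCP in press -0.09512571563245203 0.05497073996774847 0.0709881501519174 want [-0.095  0.055  0.07 ]
```

```bash
python3 -m handwheel '[{"tx":0,"ty":0,"tz":0.002,"ax":0,"ay":0,"az":0,"gripper":1},{"tx":0,"ty":0,"tz":0.001,"ax":0,"ay":0,"az":0,"gripper":1},{"tx":0,"ty":0,"tz":0,"ax":0,"ay":0,"az":0,"gripper":1}]' 80
```

```text
time: 15.2
tcp_pos: [0.432, -0.1589, 0.0562]
orientation: [3.084, -0.588, 0.007]
force: [-6.9, 1.9, 27.1]
grip_width: 0.332
gripper_force: 85.5
```

```bash
python3 -m handwheel '[{"tx":0,"ty":0,"tz":0.001,"ax":0,"ay":0,"az":0,"gripper":1},{"tx":0,"ty":0,"tz":0,"ax":0,"ay":0,"az":0,"gripper":1},{"tx":0,"ty":0,"tz":0,"ax":0,"ay":0,"az":0,"gripper":1}]' 80; python3 look.py s5.png 200 90 200 150
```

```text
time: 15.5
tcp_pos: [0.432, -0.1589, 0.0557]
orientation: [3.084, -0.588, 0.007]
force: [-9.2, 1.5, 33.1]
grip_width: 0.334
gripper_force: 86.3
15.55 [ 0.432 -0.159  0.056] [[0.929831074243421, -0.36796446725989257, 0.004040322446207031], [-0.36795577234827775, -0.9298392416643155, -0.002744860053455562], [0.004766861326733194, 0.0010655962059222485, -0.9999880706977546]] 0.33352903644464715 [-0.608  0.406  1.893  0.     0.838  1.34 ] [-9.748  1.664 33.757]
TCP in press -0.09501316781811123 0.0549681246278729 0.05570548637864238
carrier_knob [([269.4, 181.7], 0.72)]
lever_handle [([265.7, 190.0], 0.81)]
catch_paddle []
[(0, array([306.015, 234.004])), (0.2, array([305.054, 224.576])), (0.3, array([304.201, 219.385])), (0.4, array([303.108, 213.964])), (3.14, array([266.017, 179.599]))] [299.049 140.023] [309.897 133.38 ]
```

View pics/s5.png

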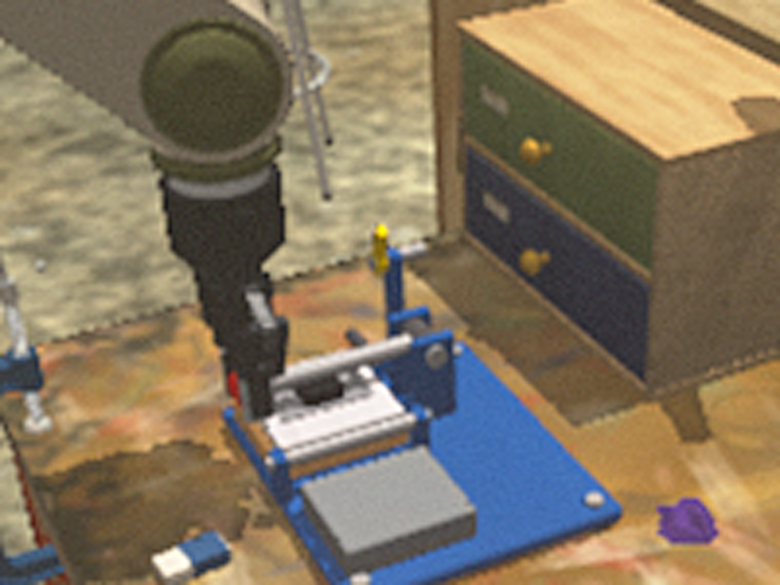

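The lever is level, with its pad on the carrier's back and the gripper holding the handle at about (262,188). The catch hook is up, and the reaction is about 33 N. I'm handing in.

```bash
python3 -c "
from station import ctrl
print(ctrl.hand_in())"
```

```text
the job is handed in; nothing more can be done
None
```

The print is made and handed in after about 15.6 s: carrier fully down, catch fully off, and the gripper still holding the lever down at its stop with about 33 N; the tube, jar, bottle, eraser and pencil were not touched.

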